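Clamp a tin in the labelling jig with a toggle clamp

TASK

Push the flat round tin across the bench into the jig until it rests against the back stop, then push the toggle clamp's lever over centre towards the tin so that it snaps shut and the plunger holds the tin against the opposite jaw. Only push the tin, never lift it off the bench, and leave the two dropper bottles and the label roll standing where they are.

Things in the scene. Friction and masses are not known exactly. Their poses are not given: they have to be found in the camera images.
- jig: Aluminium jig fixed to the bench, 22 mm high. Origin on the bench, where the seated tin's centre belongs; +x into the nest, +y towards the clamp. Nest open at the top and to -x. Back stop face x = 30 mm; fixed jaw face y = -30 mm, clamp block face y = 42 mm, both from x = -20 mm; slanted lead-ins widen the mouth to y = -46 and 58 mm at x = -38 mm. Clamp reaches y = 116 mm, cheeks 45 mm high.
- tin: Flat round tin of crimp caps, green lid, 59 mm diameter, 26 mm high, about 60 g, loose on the bench in front of the nest's mouth (jig -x). Origin: centre of its underside; z up.
- clamp_lever (a joint): Toggle lever of the clamp, rad: 0 = open, leaning 0.6 rad away from the tin (jig +y); 1.2 = shut, leaning 0.6 rad towards it (jig -y). Pivot along the jig's x at y = 78, z = 40 mm. An over-centre spring keeps it at either end; past upright (0.6) it snaps on by itself. About 2 to 3 N at the tip moves it.
- lever_tip (a point): Top end of the lever's round black grip (16 mm thick, 35 mm long, on a 9 mm steel rod), 75 mm from the pivot. In the jig's frame x = 0; open y = 120, z = 102 mm; upright y = 78, z = 115 mm; shut y = 36, z = 102 mm.
- pad: Round rubber pad, 18 mm diameter, on the clamp's plunger, 12 mm above the bench; origin at the centre of the face that meets the tin. Flush with the clamp block when open, it comes out 15 mm along the jig's -y as the lever goes over, pushes the tin to the fixed jaw and springs back up to 5 mm, so it presses on the tin.
- bottle_right: Dropper bottle with black cap, 39 mm diameter, 102 mm high, loose, beside the fixed jaw (jig -y). Origin: centre of its underside. Leave alone.
- bottle_left: Dropper bottle with black cap, 39 mm diameter, 102 mm high, loose, behind the clamp (jig +x, +y). Origin: centre of its underside. Leave alone.
- label_roll: Roll of labels lying flat, 64 mm diameter, 26 mm high, loose, in front and to the left of the clamp. Origin: centre of its underside. Leave alone.
Things that resemble listed ones, but are neither listed nor needed, are in the scene too. Leave any orange or red look-alike of the tin alone.

How it is judged:
By the outcome, as a careful person would: the job done as asked, in the order asked, and still so for the second after the job is handed in, with the robot touching nothing.
It also fails if it takes over 48 s, if anything falls off the work surface, if the arm or the gripper's body presses on something with over 40 N, if the wrist force passes 120 N, or if a joint passes its speed limit or range.

ROBOT

A 6-joint arm with a two-finger parallel gripper is mounted at the origin on the work surface; the furniture and walls round the work are solid. World frame = base frame: x ahead of the robot, y to its left, z up, the work surface at z = 0. Lengths are in m, angles in rad, forces in N, time in s.
With the tool pointing down it reaches from about 0.275 to 1 m from the base axis. Payload 8.4 kg.
Tool frame: the origin (TCP) lies between the finger pads; the fingertips stand 14 mm ahead of it and the grasp point (between the pads) lies 5 mm behind it; z points along the fingers, y is the line along which they close (so a half turn about z gives the same grasp; the last joint's range is limited). The gripper opens to 85 mm and grips with 20 to 120 N. Pads are 22 mm wide; open, the fingers measure 114 mm over their backs; the gripper's body (76 mm by 85 mm) begins 54 mm behind the grasp point. The pads swing forward as they close: fully open they stand 13 mm farther back than shut.
Start: joints at [-1.217, 0.353, 1.633, -0, 1.155, -0.002], TCP at [0.218, -0.586, 0.245] pointing down, gripper open.
Joint ranges: [-2.63, 2.63], [-0.92, 2.1], [0.06, 2.66], [-1.3, 4.44], [0, 2.69], [-3.02, 3.02]. Speed limits (rad/s): [2.22, 2.22, 2.79, 3.14, 3.14, 3.14].

INTERFACE

Orientations are given as [roll, pitch, yaw] about the fixed x, y, z axes, in that order (R = Rz(yaw) Ry(pitch) Rx(roll)).
In Python, from bench import * gives the robot as it stands.
- The arm moves only by the tool jog_arm, never from a script. Its arguments are lists of equal length, an entry for each row: "slide": the shift along the world's x, y, z in m, a list of three; "delta_rot": the turn, a rotation vector about the world's x, y, z in rad, a list of three; "claw": the opening in per cent of the stroke, from 0 (shut) to 100 (fully open). In form: {"slide": [[dx, dy, dz], ...], "delta_rot": [[wx, wy, wz], ...], "claw": [claw, ...]}. A call has 1 to 5 rows; each row shifts and turns the commanded pose from where the row before left it; what a row does not reach is not made up. A row lasts 1/8 s, in which the tool goes at most 62.5 mm and 10.7 degrees, less where a joint would pass 70% of its speed; a pose out of reach is approached as far as the arm can. A call is refused whole if a number of a shift passes 0.0625 or a number of a turn 0.188, either way. A call with a gripper value outside its range is refused whole. The fingers move at their own pace and stop on an object; the grip force is fixed at half the most. Time passes only in rows, so rows that do not move let the fingers close. It gives the time, the measured TCP pose, the force, the opening and the grip force at its end, in the units of the state.
- observe(): the state, without advancing time (a new reading comes with each control period).
- snapshot(name): name is "scene" or "side" or "wrist"; returns a dict with "image" (420x560x3 uint8, red, green, blue), "fx", "fy", "cx", "cy" (pixels), "pose" (4x4, takes a point from camera to world coordinates). Camera axes: x right, y up, looking along -z (the intrinsics and any distortion apply to the point x, -y, -z); pixel columns grow to the right and rows downward; lengths in m; the calibration is good to about 2 mm. The wrist camera is an equidistant fisheye: a pixel r from the principal point sees the ray r / f radians off the axis. A picture is of the moment at which its call begins. There is no depth.
- hand_in(): hands the job in; it is judged then, once.
Trained networks look in the newest picture that a camera, given by its name, has taken for a name from the list of things; names that differ only in an ending like _2 or _b are one class to them, and where a whole thing is asked for, a point or a joint stands for the part that bears it (a point fixed in the world has none). Each returns a list of dicts, best first, with "score" (0 to 1); they miss things now and then, are a little off and sometimes report something else, mostly with a low value. They report only what shows in the picture. A call takes as long as a camera call. They do not tell look-alikes from the thing itself.
- trace(camera, thing): "mask" (420x560 bool, what is visible of it).
- tip_of(camera, thing): "position" ([x, y, z] in m, in world coordinates, good to about 4 mm: a listed point, or the origin of a listed thing).
The state is a dict: "t": time; "joint_pos": joint angles; "joint_velocities": joint speeds; "joint_efforts": joint torques, N m; "position": TCP position; "tcp_rot": TCP orientation; "contact_force": force on the tool from outside, world axes, zero at the start; "torque": the same for the moment, N m; "opening": finger opening in m; "grasp_force": force on a finger pad.
Only numpy, scipy, OpenCV 4.12 (cv2) and the standard library are available. Lean on these libraries where they do the work, as an engineer would, in place of code of your own. Each camera call takes 0.05 s, during which the arm holds its last target. There are 200 camera calls.

## Working session

There is one attempt and no reset: what is moved stays moved. The work goes in short steps, Python scripts to look and compute and a tool call to move; the robot and the scene stay as the last step left them, time stands still between calls to the robot, and variables do not carry over. Pictures are saved under pics/ and viewed, at most 10 in all, crops included, and the job is handed in when it is done.

Besides the shell and the picture viewer there is one more tool, called after "Emit:" in YAML: its name, and indented under it one key for each argument. jog_arm: Moves the arm, as the interface text tells. Its arguments: {"type":"object","properties":{"slide":{"type":"array"},"delta_rot":{"type":"array"},"claw":{"type":"array"}},"required":["slide","delta_rot","claw"]}

```bash
mkdir -p pics; python3 - <<'E'
from bench import *
import cv2
for c in ["scene","side"]:
    s=snapshot(c); cv2.imwrite(f"pics/{c}0.png",s["image"][:,:,::-1])
    for n in ["jig","tin","clamp_lever","lever_tip","pad","bottle_right","bottle_left","label_roll"]:
        print(c,n,[([round(float(x),3) for x in d["position"]],round(d["score"],2)) for d in tip_of(c,n)[:3]])
o=observe();print(o["t"],o["position"],o["tcp_rot"],o["opening"])
E
```

```text
scene jig [([0.557, 0.278, -0.003], 0.67)]
scene tin [([0.471, 0.187, -0.002], 0.94), ([0.455, 0.291, -0.001], 0.82), ([0.357, 0.227, -0.003], 0.63)]Traceback (most recent call last):
  File "<stdin>", line 6, in <module>
ValueError: it knows: bottle_left, bottle_right, jig, label_roll, lever_tip, pad, tin
```

```bash
python3 - <<'E'
from bench import *
import cv2
for c in ["scene","side"]:
    s=snapshot(c); cv2.imwrite(f"pics/{c}0.png",s["image"][:,:,::-1])
    for n in ["jig","tin","lever_tip","pad","bottle_right","bottle_left","label_roll"]:
        print(c,n,[([round(float(x),3) for x in d["position"]],round(d["score"],2)) for d in tip_of(c,n)[:3]])
o=observe();print(o["t"],o["position"],o["tcp_rot"],o["opening"])
E
```

```text
scene jig [([0.559, 0.278, -0.003], 0.69)]
scene tin [([0.356, 0.225, -0.001], 0.97), ([0.469, 0.186, -0.003], 0.79), ([0.453, 0.294, 0.0], 0.7)]
scene lever_tip [([0.551, 0.399, 0.099], 0.68)]
scene pad []
scene bottle_right [([0.552, 0.144, 0.004], 0.75), ([0.488, 0.416, -0.002], 0.27)]
scene bottle_left [([0.627, 0.396, -0.004], 0.96), ([0.487, 0.416, 0.0], 0.16)]
scene label_roll [([0.486, 0.416, -0.004], 0.81)]
side jig [([0.562, 0.28, -0.001], 0.79), ([0.627, 0.397, 0.001], 0.44)]
side tin [([0.456, 0.294, -0.003], 0.73), ([0.358, 0.226, 0.001], 0.7), ([0.469, 0.187, 0.002], 0.65)]
side lever_tip [([0.549, 0.397, 0.101], 0.49)]
side pad [([0.625, 0.394, 0.0], 0.69)]
side bottle_right [([0.549, 0.143, -0.001], 0.6)]
side bottle_left [([0.627, 0.396, 0.0], 0.57)]
side label_roll [([0.485, 0.414, -0.002], 0.92)]
0.95 [ 0.21771953 -0.585885    0.24530377] [ 3.14156126e+00 -1.03189796e-05  3.55771646e-01] 0.08549710695711905
```

View pics/scene0.png

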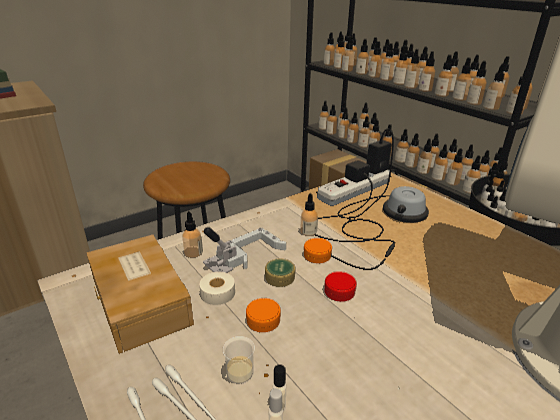

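View pics/side0.png

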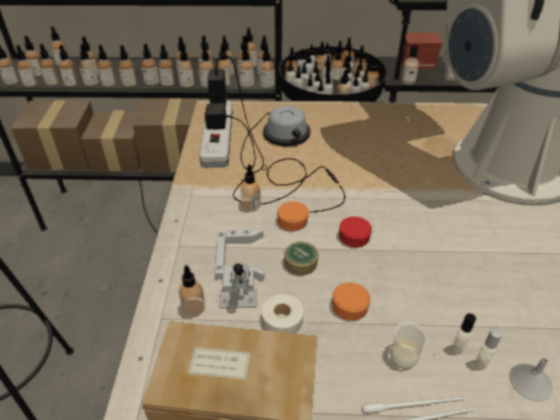

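The scene view shows the green tin at (280,272), in front of the jig. The orange look-alikes are at (317,250) and (263,315), and the red one is at (340,287). In the side view the green tin is at (301,257). This puts the green tin at about (0.455, 0.293) and the jig at about (0.56, 0.279) with a yaw of about 0.08. I'm moving closer now.

Emit:
jog_arm:
  slide:
    - [0.012, 0.057, 0]
    - [0.012, 0.057, 0]
    - [0.012, 0.057, 0]
    - [0.012, 0.057, 0]
    - [0.012, 0.057, 0]
  delta_rot:
    - [0, 0, -0.018]
    - [0, 0, -0.018]
    - [0, 0, -0.018]
    - [0, 0, -0.018]
    - [0, 0, -0.018]
  claw: [30, 30, 30, 30, 30]

```text
t: 1.58
position: [0.2778, -0.2992, 0.2454]
tcp_rot: [3.141, -0.001, 0.265]
contact_force: [0.9, 1.0, 0.5]
opening: 0.0256
grasp_force: 0.0
```

Emit:
jog_arm:
  slide:
    - [0.012, 0.057, 0]
    - [0.012, 0.057, 0]
    - [0.012, 0.057, 0]
    - [0.012, 0.057, 0]
    - [0.012, 0.057, 0]
  delta_rot:
    - [0, 0, -0.018]
    - [0, 0, -0.018]
    - [0, 0, -0.018]
    - [0, 0, -0.018]
    - [0, 0, -0.018]
  claw: [30, 30, 30, 30, 30]

```text
t: 2.2
position: [0.338, -0.0141, 0.2458]
tcp_rot: [3.141, -0.002, 0.175]
contact_force: [2.3, 0.7, 0.6]
opening: 0.0255
grasp_force: 0.0
```

Emit:
jog_arm:
  slide:
    - [0.012, 0.057, 0]
    - [0.012, 0.057, 0]
    - [0.012, 0.057, 0]
    - [0.012, 0.057, 0]
    - [0.012, 0.057, 0]
  delta_rot:
    - [0, 0, -0.018]
    - [0, 0, -0.018]
    - [0, 0, -0.018]
    - [0, 0, -0.018]
    - [0, 0, -0.018]
  claw: [30, 30, 30, 30, 30]

```text
t: 2.82
position: [0.3978, 0.2714, 0.2455]
tcp_rot: [-3.141, -0.001, 0.086]
contact_force: [0.4, -0.6, 0.1]
opening: 0.0255
grasp_force: 0.0
```

```bash
python3 - <<'E'
from bench import *
import cv2
s=snapshot("wrist"); cv2.imwrite("pics/w0.png",s["image"][:,:,::-1])
print(s["fx"],s["cx"],s["cy"]);print(s["pose"].round(4))
for n in ["jig","tin","lever_tip","pad","bottle_right","bottle_left","label_roll"]:
    print(n,[([round(float(x),3) for x in d["position"]],round(d["score"],2)) for d in tip_of("wrist",n)[:4]])
E
```

```text
325.19226210127806 288.5928350311271 207.3633961086498
[[ 0.0865  0.9476  0.3075  0.4779]
 [-0.9963  0.0822  0.0267  0.2778]
 [ 0.     -0.3087  0.9512  0.374 ]
 [ 0.      0.      0.      1.    ]]
jig []
tin [([0.457, 0.296, 0.003], 0.98), ([0.466, 0.186, -0.004], 0.78), ([0.355, 0.225, 0.004], 0.69), ([0.378, 0.383, 0.002], 0.69)]
lever_tip [([0.553, 0.4, 0.101], 0.96)]
pad []
bottle_right [([0.548, 0.143, -0.001], 0.82)]
bottle_left []
label_roll [([0.482, 0.414, 0.0], 0.72)]
```

View pics/w0.png

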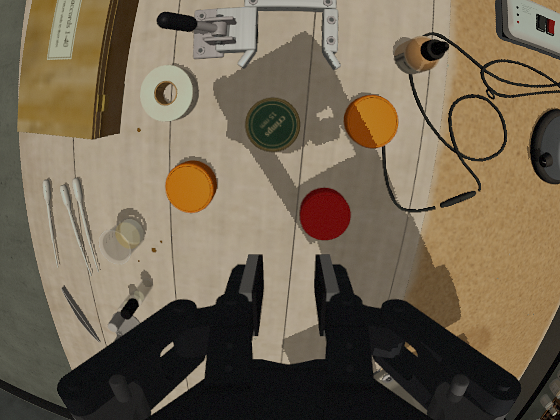

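The wrist view shows the green tin at (272,124), red at (325,213), orange at (190,187) and (371,121), and the jig at the top with its lead-in tips near (244,66) and (330,66). I'll overlay the jig model and locate the red tin.

```bash
cat > h.py <<'E'
import numpy as np, cv2
def proj(s,P,fish):
    T=np.linalg.inv(s["pose"]);p=(T[:3,:3]@np.asarray(P,float).T).T+T[:3,3]
    x,y,z=p[:,0],-p[:,1],-p[:,2]
    if fish:
        r=np.hypot(x,y);k=np.arctan2(r,z)/r
    else:k=1/z
    return np.c_[s["fx"]*x*k+s["cx"],s["fy"]*y*k+s["cy"]]
def ray(s,u,v,z,fish=True):
    a=np.array([(u-s["cx"])/s["fx"],(v-s["cy"])/s["fy"]]);r=np.hypot(*a)
    d=np.r_[np.sin(r)*a/r,np.cos(r)] if fish else np.r_[a,1]
    d=s["pose"][:3,:3]@(d*[1,-1,-1]);o=s["pose"][:3,3]
    return o+d*(z-o[2])/d[2]
def jig(P,o,j):
    P=np.asarray(P,float);c,n=np.cos(j),np.sin(j)
    return np.c_[o[0]+c*P[:,0]-n*P[:,1],o[1]+n*P[:,0]+c*P[:,1],P[:,2]]
def tojig(w,o,j):
    d=np.asarray(w)[:2]-o;c,n=np.cos(j),np.sin(j);return np.array([c*d[0]+n*d[1],-n*d[0]+c*d[1]])
NEST=np.array([[-38,-46],[-20,-30],[30,-30],[30,42],[-20,42],[-38,58]])/1e3
E
python3 - <<'E'
from bench import *
from h import *
o,j=np.array([.560,.279]),.075
out=[]
for c,(u0,v0,w,h) in {"wrist":(150,0,230,150),"scene":(190,200,120,90),"side":(190,210,120,100)}.items():
    s=snapshot(c);im=s["image"][:,:,::-1].copy();f=c=="wrist"
    k=4 if not f else 3
    a=cv2.resize(im[v0:v0+h,u0:u0+w],None,fx=k,fy=k,interpolation=cv2.INTER_CUBIC)
    pts=proj(s,jig(np.c_[NEST,np.full(6,.022)],o,j),f)
    tip=proj(s,jig([[0,.12,.102],[0,.078,.04]],o,j),f)
    for q,col in((pts,(0,0,255)),(tip,(255,0,0))):
        cv2.polylines(a,[((q-[u0,v0]+.5)*k).astype(int)],False,col,1)
    out.append(a)
    if f:
        for n,u,v in(("red",325,213),("green",272,123),("org",371,121)):print(n,ray(s,u,v,.026).round(3),tojig(ray(s,u,v,.026),o,j).round(3))
W=max(a.shape[1] for a in out)
cv2.imwrite("pics/ov0.png",out[0])
b=np.zeros((400,960,3),np.uint8);b[:out[1].shape[0],:480]=out[1];b[:out[2].shape[0],480:]=out[2]
cv2.imwrite("pics/ov1.png",cv2.resize(b,(800,333)))
E
```

```text
red [0.362 0.223 0.026] [-0.202 -0.041]
green [0.457 0.29  0.026] [-0.102  0.019]
org [0.47  0.184 0.026] [-0.097 -0.088]
```

View pics/ov0.png

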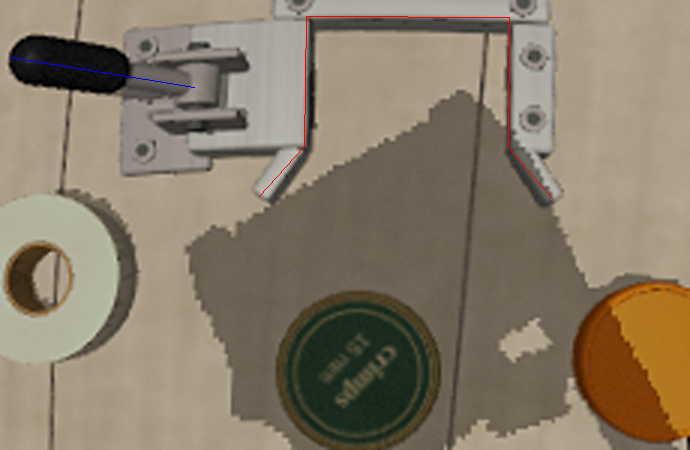

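The overlay fits, so the jig is at (0.560, 0.279) with yaw 0.075, and the tin is at jig (-0.102, 0.019). I'll land the fingers behind the tin.

Emit:
jog_arm:
  slide:
    - [0.011, 0.015, -0.055]
    - [0, 0, -0.055]
    - [0, 0, -0.055]
    - [0, 0, -0.04]
    - [0, 0, -0.016]
  delta_rot:
    - [0, 0, -0.011]
    - [0, 0, 0]
    - [0, 0, 0]
    - [0, 0, 0]
    - [0, 0, 0]
  claw: [30, 30, 30, 30, 30]

```text
t: 4.0
position: [0.4078, 0.283, 0.0225]
tcp_rot: [3.14, 0.003, 0.074]
contact_force: [0.1, -1.2, 0.3]
opening: 0.0257
grasp_force: 0.0
```

```bash
python3 - <<'E'
from bench import *
from h import *
s=snapshot("wrist");cv2.imwrite("pics/w1.png",s["image"][:,:,::-1])
ob=observe();print(ob["position"],ob["tcp_rot"],ob["contact_force"],tojig(ob["position"],np.array([.56,.279]),.075))
for c in("wrist","side","scene"):
    if c!="wrist":snapshot(c)
    print(c,[([round(float(x),3) for x in d["position"]],round(d["score"],2)) for d in tip_of(c,"tin")[:4]])
E
```

```text
[0.40773177 0.28305151 0.02196724] [3.13990081e+00 2.88727225e-03 7.41875652e-02] [-0.547544   -0.35497133 -1.82860859] [-0.1515366   0.01544953]
wrist [([0.47, 0.186, -0.004], 0.98), ([0.375, 0.383, -0.001], 0.88), ([0.458, 0.295, 0.002], 0.79)]
side [([0.466, 0.184, 0.002], 0.94), ([0.374, 0.385, 0.0], 0.9), ([0.361, 0.226, 0.002], 0.62)]
scene [([0.377, 0.39, 0.006], 0.94), ([0.454, 0.294, 0.002], 0.9), ([0.358, 0.227, -0.004], 0.87), ([0.47, 0.189, -0.004], 0.62)]
```

View pics/w1.png

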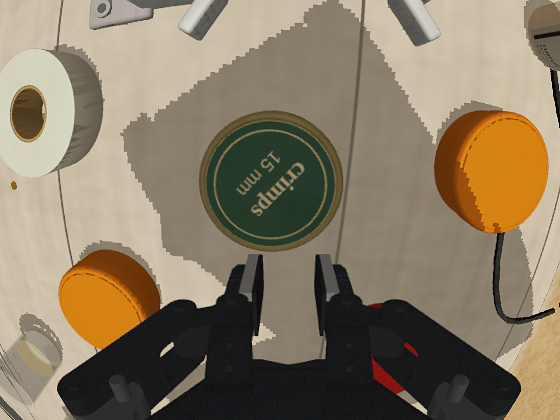

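The tin is about 7 mm to the tool's left: its centre is at pixel (271,180) and the finger midline is at 289. I'll centre on it and start pushing.

Emit:
jog_arm:
  slide:
    - [0.003, 0.007, 0]
    - [0.008, 0.001, 0]
    - [0.008, -0.001, 0]
    - [0.008, -0.0017, 0]
    - [0.008, -0.0017, 0]
  delta_rot:
    - [0, 0, 0]
    - [0, 0, 0]
    - [0, 0, 0]
    - [0, 0, 0]
    - [0, 0, 0]
  claw: [30, 30, 30, 30, 30]

```text
t: 4.92
position: [0.4443, 0.2875, 0.0242]
tcp_rot: [3.142, 0.0, 0.074]
contact_force: [-0.2, -0.1, -0.0]
opening: 0.0258
grasp_force: 0.4
```

Emit:
jog_arm:
  slide:
    - [0.008, -0.0017, 0]
    - [0.008, -0.0017, 0]
    - [0.008, -0.0017, 0]
    - [0.008, -0.0017, 0]
    - [0.008, -0.0017, 0]
  delta_rot:
    - [0, 0, 0]
    - [0, 0, 0]
    - [0, 0, 0]
    - [0, 0, 0]
    - [0, 0, 0]
  claw: [30, 30, 30, 30, 30]

```text
t: 5.55
position: [0.4843, 0.2791, 0.0243]
tcp_rot: [3.142, 0.0, 0.075]
contact_force: [0.2, -1.4, -0.1]
opening: 0.0258
grasp_force: 0.3
```

```bash
python3 - <<'E'
from bench import *
from h import *
o=np.array([.56,.279]);j=.075
s=snapshot("wrist");im=s["image"][:,:,::-1].copy()
ob=observe();print(ob["position"],ob["tcp_rot"],ob["contact_force"],tojig(ob["position"],o,j))
pts=proj(s,jig(np.c_[NEST,np.full(6,.022)],o,j),True)
cv2.polylines(im,[pts.astype(int)],False,(0,0,255),1);cv2.imwrite("pics/w2.png",im)
for d in tip_of("wrist","tin")[:4]:print(tojig(d["position"],o,j).round(4),d["score"])
E
```

```text
[0.48537157 0.27918635 0.0244115 ] [-3.14123505e+00 -1.15859228e-03  7.46734386e-02] [ 1.46056314 -0.04837103 -0.50906729] [-0.07440467  0.00577771]
[-0.0996 -0.0849] 0.91
[-0.0345  0.0068] 0.89
```

View pics/w2.png

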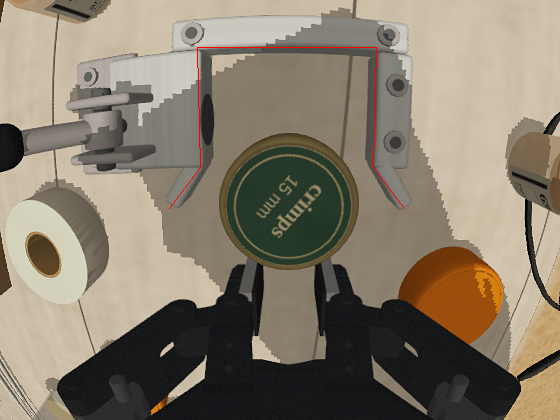

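The tin is cradled and centred in the mouth at jig (-0.036, 0.006). I'll push straight in.

Emit:
jog_arm:
  slide:
    - [0.008, 0.0006, 0]
    - [0.008, 0.0006, 0]
    - [0.008, 0.0006, 0]
    - [0.006, 0.0005, 0]
    - [0.002, 0.0002, 0]
  delta_rot:
    - [0, 0, 0]
    - [0, 0, 0]
    - [0, 0, 0]
    - [0, 0, 0]
    - [0, 0, 0]
  claw: [30, 30, 30, 30, 30]

```text
t: 6.28
position: [0.5162, 0.2818, 0.0243]
tcp_rot: [-3.141, -0.0, 0.075]
contact_force: [-0.8, -0.0, 2.0]
opening: 0.0254
grasp_force: 0.3
```

Emit:
jog_arm:
  slide:
    - [0.0015, 0.0001, 0]
    - [0.001, 0.0001, 0]
    - [0.001, 0, 0]
  delta_rot:
    - [0, 0, 0]
    - [0, 0, 0]
    - [0, 0, 0]
  claw: [30, 30, 30]

```text
t: 6.65
position: [0.5191, 0.2819, 0.0243]
tcp_rot: [3.142, 0.0, 0.075]
contact_force: [-0.6, 0.5, -0.2]
opening: 0.0259
grasp_force: 0.2
```

Emit:
jog_arm:
  slide:
    - [0.001, 0.0001, 0]
    - [0.001, 0, 0]
    - [0.001, 0.0001, 0]
  delta_rot:
    - [0, 0, 0]
    - [0, 0, 0]
    - [0, 0, 0]
  claw: [30, 30, 30]

```text
t: 7.02
position: [0.5211, 0.2819, 0.0241]
tcp_rot: [3.141, 0.002, 0.075]
contact_force: [-8.5, 0.3, 4.6]
opening: 0.0256
grasp_force: 3.6
```

```bash
python3 - <<'E'
from bench import *
from h import *
o=np.array([.56,.279]);j=.075
s=snapshot("wrist");im=s["image"][:,:,::-1].copy()
ob=observe();print(ob["position"],ob["contact_force"],tojig(ob["position"],o,j))
cv2.imwrite("pics/w3.png",im)
for d in tip_of("wrist","tin")[:4]:print(tojig(d["position"],o,j).round(4),d["score"])
E
```

```text
[0.52102761 0.28191265 0.02411934] [-5.34471211  0.36079253  4.5385213 ] [-0.03864459  0.00582465]
[0.003  0.0042] 0.89
[-0.0971 -0.0842] 0.57
[-0.1759  0.1186] 0.47
```

View pics/w3.png

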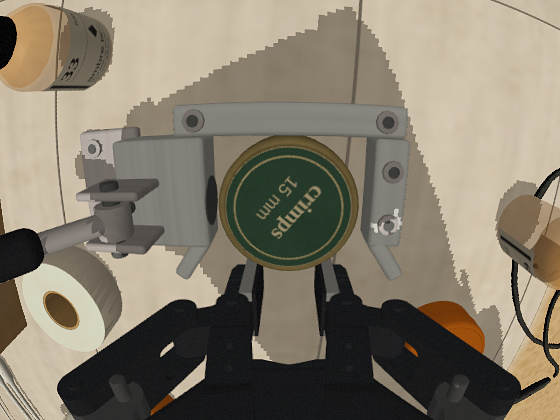

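The tin is seated against the back stop, with contact at 8 N and the tin at (289,203). I'll back off, rise, close the fingers and go round to the far side of the lever.

Emit:
jog_arm:
  slide:
    - [-0.008, -0.0006, 0]
    - [-0.012, -0.001, 0]
    - [0, 0, 0.03]
    - [0, 0, 0.05]
    - [0, 0, 0.06]
  delta_rot:
    - [0, 0, 0]
    - [0, 0, 0]
    - [0, 0, 0]
    - [0, 0, 0]
    - [0, 0, 0]
  claw: [30, 30, 30, 0, 0]

```text
t: 7.75
position: [0.5009, 0.2801, 0.1648]
tcp_rot: [3.141, 0.002, 0.075]
contact_force: [1.3, 0.8, 0.2]
opening: -0.0
grasp_force: 0.0
```

Emit:
jog_arm:
  slide:
    - [0.015, 0.054, 0.015]
    - [0.015, 0.054, 0]
    - [0.016, 0.055, 0]
    - [0, 0, 0]
    - [0, 0, 0]
  delta_rot:
    - [0, 0, 0]
    - [0, 0, 0]
    - [0, 0, 0]
    - [0, 0, 0]
    - [0, 0, 0]
  claw: [0, 0, 0, 0, 0]

```text
t: 8.38
position: [0.5473, 0.4431, 0.1786]
tcp_rot: [3.141, 0.001, 0.076]
contact_force: [-0.5, -0.2, 0.4]
opening: 0.0003
grasp_force: 0.0
```

```bash
python3 - <<'E'
from bench import *
from h import *
o=np.array([.56,.279]);j=.075
ob=observe();print(ob["position"],ob["tcp_rot"],ob["contact_force"],tojig(ob["position"],o,j),ob["opening"])
for c in("side","scene","wrist"):
    s=snapshot(c);cv2.imwrite(f"pics/{c}4.png",s["image"][:,:,::-1])
    for n in("tin","lever_tip"):
        for d in tip_of(c,n)[:4]:print(c,n,tojig(d["position"],o,j).round(4),round(float(d["position"][2]),3),round(d["score"],2))
E
```

```text
[0.54732725 0.44308845 0.17861305] [3.14052844e+00 9.52872246e-04 7.55112333e-02] [-0.46959142 -0.15904834  0.37716247] [-0.00034202  0.16457674] 0.0003473573363183698
side tin [-0.0045  0.0006] -0.004 0.75
side tin [-0.1795  0.1205] 0.001 0.74
side tin [-0.0987 -0.0833] 0.003 0.59
side lever_tip [-0.0024  0.1185] 0.101 0.56
scene tin [-0.1743  0.1206] 0.003 0.98
scene tin [-0.0948 -0.0818] -0.004 0.8
scene tin [0.0014 0.0046] 0.001 0.7
scene tin [-0.2058 -0.0366] -0.004 0.68
scene lever_tip [0.0014 0.1206] 0.098 0.52
wrist tin [-0.0995 -0.0841] -0.004 0.86
wrist tin [0.0019 0.0046] 0.001 0.83
wrist tin [-0.2093 -0.0386] 0.004 0.71
wrist lever_tip [0.0005 0.12  ] 0.102 0.83
```

View pics/side4.png

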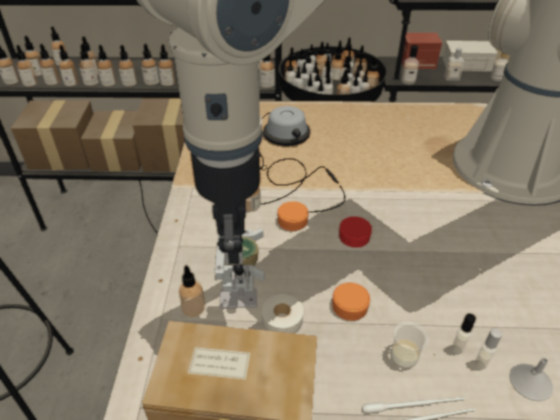

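The tin is still seated and the lever is open. The tool is above the lever's far side. I'll descend and push along jig -y.

Emit:
jog_arm:
  slide:
    - [0, 0, -0.04]
    - [0, 0, -0.039]
    - [0.0008, -0.01, 0]
    - [0.0008, -0.01, 0]
    - [0.0006, -0.008, 0]
  delta_rot:
    - [0, 0, 0]
    - [0, 0, 0]
    - [0, 0, 0]
    - [0, 0, 0]
    - [0, 0, 0]
  claw: [0, 0, 0, 0, 0]

```text
t: 9.45
position: [0.5515, 0.4152, 0.1024]
tcp_rot: [-3.14, -0.002, 0.074]
contact_force: [0.2, -0.4, 0.5]
opening: 0.0003
grasp_force: 0.0
```

Emit:
jog_arm:
  slide:
    - [0.0006, -0.008, 0]
    - [0.0006, -0.008, 0]
    - [0.0006, -0.008, 0]
    - [0.0006, -0.008, 0]
    - [0.0006, -0.008, 0]
  delta_rot:
    - [0, 0, 0]
    - [0, 0, 0]
    - [0, 0, 0]
    - [0, 0, 0]
    - [0, 0, 0]
  claw: [0, 0, 0, 0, 0]

```text
t: 10.07
position: [0.5537, 0.3749, 0.101]
tcp_rot: [-3.141, -0.001, 0.075]
contact_force: [0.1, 0.6, 0.1]
opening: 0.0002
grasp_force: 0.3
```

```bash
python3 - <<'E'
from bench import *
from h import *
o=np.array([.56,.279]);j=.075
ob=observe();print(ob["position"],ob["contact_force"],tojig(ob["position"],o,j))
for c in("side","scene","wrist"):
    s=snapshot(c);cv2.imwrite(f"pics/{c}5.png",s["image"][:,:,::-1])
    for n in("tin","lever_tip"):
        for d in tip_of(c,n)[:4]:print(c,n,tojig(d["position"],o,j).round(4),round(float(d["position"][2]),3),round(d["score"],2))
E
```

```text
[0.55367065 0.37486697 0.1009971 ] [0.0923587  0.58429345 0.05968341] [0.00087173 0.09607173]
side tin [-0.205  -0.0391] 0.001 0.85
side tin [-0.1761  0.1194] 0.0 0.85
side tin [-0.0001 -0.001 ] -0.005 0.83
side tin [-0.0983 -0.0827] 0.001 0.56
scene tin [-0.2047 -0.0373] -0.002 0.79
scene tin [-0.1724  0.121 ] 0.004 0.71
scene tin [-0.0051 -0.0003] 0.002 0.66
scene tin [-0.0978 -0.0864] -0.007 0.66
scene lever_tip [0.0047 0.0667] 0.115 0.55
wrist tin [-0.0993 -0.0866] -0.001 0.76
wrist tin [0.0001 0.0027] 0.002 0.57
wrist lever_tip [-0.0025  0.0384] 0.097 0.96
```

View pics/wrist5.png

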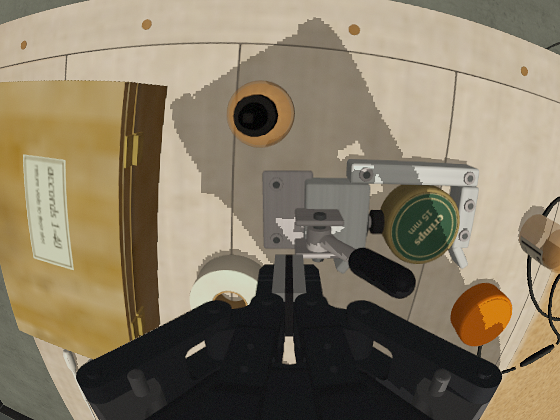

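The lever has snapped over (grip at (382,272)) and the plunger presses the tin against the fixed jaw. I'll back off and check.

Emit:
jog_arm:
  slide:
    - [-0.0015, 0.02, 0]
    - [-0.001, 0.015, 0.03]
    - [0, 0, 0.06]
    - [0, 0, 0.04]
    - [0, 0, 0]
  delta_rot:
    - [0, 0, 0]
    - [0, 0, 0]
    - [0, 0, 0]
    - [0, 0, 0]
    - [0, 0, 0]
  claw: [0, 0, 0, 0, 0]

```text
t: 11.15
position: [0.5524, 0.4132, 0.2347]
tcp_rot: [-3.137, -0.006, 0.075]
contact_force: [-0.3, -0.8, 0.6]
opening: -0.0001
grasp_force: 0.0
```

Emit:
jog_arm:
  slide:
    - [-0.04, -0.03, 0]
    - [-0.05, -0.05, 0]
    - [-0.05, -0.05, 0]
    - [0, 0, 0]
    - [0, 0, 0]
  delta_rot:
    - [0, 0, 0]
    - [0, 0, 0]
    - [0, 0, 0]
    - [0, 0, 0]
    - [0, 0, 0]
  claw: [0, 0, 0, 0, 0]

```text
t: 11.78
position: [0.4229, 0.293, 0.2303]
tcp_rot: [-3.141, -0.001, 0.075]
contact_force: [1.1, -0.5, 0.1]
opening: -0.0001
grasp_force: 0.0
```

```bash
python3 - <<'E'
from bench import *
from h import *
o=np.array([.56,.279]);j=.075
ob=observe();print(ob["t"],ob["position"],ob["contact_force"])
s=snapshot("wrist");a=s["image"][:,:,::-1]
cv2.imwrite("pics/w6.png",cv2.resize(a[:260,100:500],None,fx=2,fy=2,interpolation=cv2.INTER_CUBIC))
for n in("tin","lever_tip","pad","bottle_right","bottle_left","label_roll"):
    for d in tip_of("wrist",n)[:4]:print(n,tojig(d["position"],o,j).round(4),d["position"].round(3) if hasattr(d["position"],"round") else d["position"],round(d["score"],2))
E
```

```text
11.775 [0.4229053  0.29298718 0.2302738 ] [ 1.11314441 -0.51323721  0.10681622]
tin [-0.0989 -0.0847] [0.4677, 0.1871, -0.0048] 0.84
tin [ 0.0033 -0.0013] [0.5634, 0.278, 0.0022] 0.83
tin [-0.1764  0.1173] [0.3753, 0.3828, -0.0023] 0.76
lever_tip [0.001  0.0335] [0.5585, 0.3125, 0.0986] 0.66
pad [0.0025 0.0296] [0.5603, 0.3087, 0.0148] 0.44
bottle_right [-0.0171 -0.1349] [0.5531, 0.1432, 0.0001] 0.83
label_roll [-0.0694  0.1415] [0.4802, 0.4149, -0.0021] 0.68
label_roll [ 0.0015 -0.0011] [0.5616, 0.278, -0.0009] 0.45
```

View pics/w6.png

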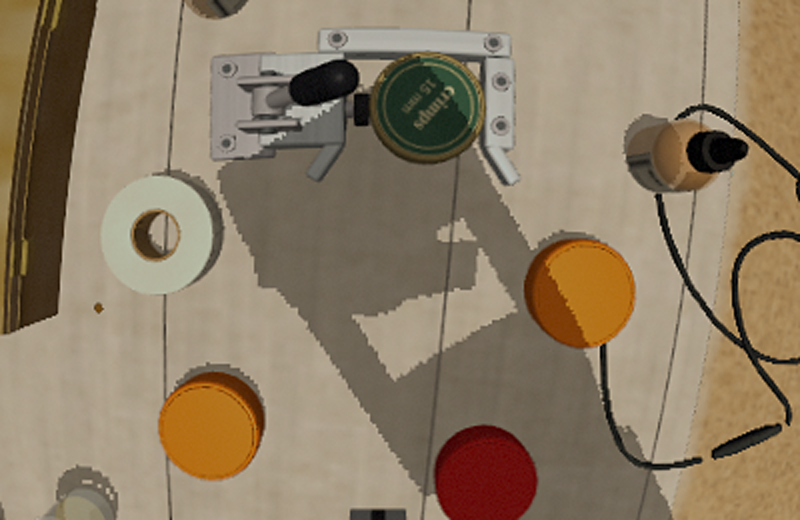

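The tin, at (427,107), sits against the back stop and the fixed jaw. The pad presses it from (362,108), the lever is shut, and the bottles and label roll are still standing where they were.

```bash
python3 -c "
from bench import *
print(hand_in())"
```

```text
the job is handed in; nothing more can be done
None
```

The tin was pushed into the jig against the back stop, the lever snapped shut with the plunger holding the tin to the fixed jaw, and the job was handed in at about 12 s with the bottles and label roll unmoved.

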